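# Turn over the top half of a heart mould and close it on its pins

## Robot

A 6-joint arm with a two-finger parallel gripper is mounted at the origin on the work surface. World frame = base frame: x ahead of the robot, y to its left, z up, the work surface at z = 0. Lengths are in m, angles in degrees, forces in N, time in s.
With the tool pointing down it reaches from about 0.25 to 0.775 m from the base axis. Payload 8.9 kg.
Tool frame: the origin (TCP) lies at the very end of the fingers, on their centre line; the grasp point (between the pads) lies 19 mm behind it; z points along the fingers, y is the line along which they close (so a half turn about z gives the same grasp; the last joint's range is limited). The gripper opens to 85 mm and grips with 20 to 120 N. Pads are 22 mm wide; open, the fingers measure 114 mm over their backs; the gripper's body (76 mm by 85 mm) begins 54 mm behind the grasp point. The pads swing forward as they close: fully open they stand 13 mm farther back than shut.
Start: joints at [-71.064, 16.656, -8.789, 64.555, 0, 82.019], TCP at [0.238, -0.468, 0.231] pointing down, gripper open.
Joint ranges: [-144.48, 144.48], [-52.06, 99.96], [-74.48, 78.29], [-112.23, 115.85], [-86.99, 84.42], [-180, 180]. Speed limits (degrees/s): [127.2, 127.2, 159.86, 180, 180, 180].

## Interface

Orientations are given as [roll, pitch, yaw] about the fixed x, y, z axes, in that order (R = Rz(yaw) Ry(pitch) Rx(roll)).
In Python, from cell import arm gives the robot as it stands. The module is installed in compiled form; this text tells all that it offers.
- The arm moves only by the shell command python3 -m inch 'ROWS' [OPENING]. ROWS is JSON, a list that holds one entry, the list of rows, each a list of 6 numbers: the shift along the tool's x, y, z scaled (see below), then the turn, a rotation vector about the tool's x, y, z scaled (see below). In form: [[[dx, dy, dz, rx, ry, rz], ...]]. A call has 1 to 20 rows; each row is the pose to reach, as a shift and turn from the pose commanded when the call began, along the tool's axes at that moment; what a row does not reach only later rows make up. The controller multiplies each number of a shift by 20 cm and each number of a turn by 90 degrees. A row lasts 1/8 s, in which the tool goes at most 62.5 mm and 10.7 degrees, less where a joint would pass 70% of its speed; a pose out of reach is approached as far as the arm can. A call with a number of a shift or a turn outside -1 to 1 is refused whole. A call with a gripper value outside its range is refused whole. OPENING is the finger opening in mm, from 0 to 85.4, set as the call begins (- or left out, the last holds). The fingers move at their own pace and stop on an object; the grip force is fixed at half the most. Time passes only in rows, so rows that repeat a pose let the fingers close. It gives the time, the measured TCP pose, the force, the opening and the grip force at its end, in the units of the state.
- arm.observe(): the state, without advancing time (a new reading comes with each control period).
- arm.snapshot(name): name is "scene" or "top" or "wrist"; returns a dict with "frame" (400x640x3 uint8, red, green, blue), "vertical_fov" (degrees; the focal length in pixels is half the picture's height over the tangent of half this angle, whatever the lens; pixels are square), "cx", "cy" (the principal point, pixels), "rvec" (rotation vector, rad) and "tvec" (3), from world to camera coordinates, as OpenCV has them; the wrist camera has in their place "T_tool_cam" (4x4, takes a point from camera to tool coordinates, whose origin is the TCP and whose axes are the flange's). Camera axes: x right, y down, z forward; pixel columns grow to the right and rows downward; lengths in m; the calibration is good to about 2 mm. A picture is of the moment at which its call begins: read the wrist's pose just before it. There is no depth.
- arm.sign_off(): hands the job in; it is judged then, once.
The state is a dict: "t": time; "qpos": joint angles; "dq": joint speeds; "joint_efforts": joint torques, N m; "tool_pos": TCP position; "tool_rot": TCP orientation; "ft_force": force on the tool from outside, world axes, zero at the start; "moment": the same for the moment, N m; "grip_width": finger opening in m; "grasp_force": force on a finger pad.
Only numpy, scipy, OpenCV 4.12 (cv2) and the standard library are available. Lean on these libraries where they do the work, as an engineer would, in place of code of your own. Each camera call takes 0.05 s, during which the arm holds its last target. There are 200 camera calls.

## Task

The top half of the little heart mould is lying on its back next to the bottom half: turn it over and close the mould, big hole on the big pin and small hole on the small pin, pushed right down until the two halves meet flush, then let go. The resin chips easily, so set it down whenever you change your grip and never let it drop or topple, and leave the other things on the bench where they are.

Things in the scene. Friction and masses are not known exactly. Their poses are not given: they have to be found in the camera images.
- top_half: Loose top half of the mould: blue-green resin block 100 (x) x 56 (y) x 36 mm (z), 0.25 kg; stands steadily on either end. Origin: centre of its back, on the bench at the start, z up out of the inner face (heart hollow); must end pointing down. Round holes right through on y = 0: 13.6 mm at x = +38, 9.6 mm at x = -38. Red stripe on the big-hole end (x = +50); funnel-shaped pour hole in the back.
- mould_base: Fixed bottom half: blue-green resin block 100 (x) x 50 (y) x 34 mm with heart hollow, on a 180 x 110 x 12 mm plywood board; flat inner face 46 mm above the bench. Steel pins stand 16 mm out of it on y = 0: 12 mm at x = +38, 8 mm at x = -38 (top 3 mm tapers in 1.6 mm all round). Red stripe on the big-pin end; 14 mm high cleats on the board at both ends. Origin: under the board's centre, z up.
- hole_big (a point): Centre of the 13.6 mm hole at the inner face of the top half (top_half x = +38, y = 0, z = 36 mm). The axes are those of top_half.
- hole_small (a point): Centre of the 9.6 mm hole at the inner face of the top half (top_half x = -38, y = 0, z = 36 mm). The axes are those of top_half.
- pin_big (a point): Foot of the 12 mm pin: on its axis, level with the inner face of the bottom half, 46 mm above the bench. The axes are those of mould_base.
- pin_small (a point): Foot of the 8 mm pin: on its axis, level with the inner face of the bottom half, 46 mm above the bench. The axes are those of mould_base.
- grey_heart: Bystander: blue-grey cast heart, about 61 x 67 x 34 mm high. Origin under its centre.
- brown_heart: Bystander: brown cast heart, about 61 x 67 x 34 mm high. Origin under its centre.
- wax_tin: Bystander: flat round yellow tin with a metal lid, 92 mm across, 35 mm high. Origin under its centre.
- brush: Bystander: flat brush with a wooden handle, 190 mm long (along its x), 20 mm high. Origin under its middle.
- filler_knife: Bystander: filler knife with a black handle, 240 mm long (along its x), 65 mm wide blade, 20 mm high. Origin under its middle.
- mix_cup: Bystander: clear mixing cup, 76 mm across the rim, 95 mm high. Origin under its centre.
- screwdriver: Bystander: screwdriver with a black handle, 210 mm long (along its x), 26 mm high. Origin under its middle.
- squeeze: Bystander: white squeeze bottle with a red cap, 60 mm across, 150 mm high. Origin under its centre.
Things that resemble listed ones, but are neither listed nor needed, are in the scene too. What is shaped like the mould_base but purple or yellow is not meant.

How it is judged (in metres and radians):
At the end, for the whole second after the job is handed in: The top half sits inner face down on the bottom half, fully home on both pins: the mouth of each hole is within 3 mm (in all directions) of the foot of its own pin, the block is level within 3.5 degrees, at rest and released (distance between hole_big and pin_big below 0.003 m and distance between hole_small and pin_small below 0.003 m and angle between top_half's own z axis and vertical above 3.08 rad and linear speed of top_half below 0.02 m/s and contact force between the fingers and top_half below 0.1 N); the robot touches nothing.
It fails at once if the top half is dropped or topples: it moves faster than 0.45 m/s while the fingers do not touch it, or turns faster than 10 rad/s ((linear speed of top_half above 0.45 m/s and contact force between the fingers and top_half below 0.05 N) or angular speed of top_half above 10 rad/s).
It fails at once if a bystander is moved by more than 30 mm (distance of any of grey_heart, brown_heart, wax_tin, brush, filler_knife, mix_cup, screwdriver, squeeze from where it was at the start of the episode above 0.03 m).
It also fails if it takes over 61 s, if anything falls off the work surface, if the arm or the gripper's body presses on something with over 40 N, if the wrist force passes 120 N, or if a joint passes its speed limit or range.

## Working session

There is one attempt and no reset: what is moved stays moved. The work goes in short steps, Python scripts to look and compute and a shell command to move; the robot and the scene stay as the last step left them, time stands still between calls to the robot, and variables do not carry over. Pictures are saved under pics/ and viewed, at most 11 in all, crops included, and the job is handed in when it is done.

```bash
mkdir -p pics
cat > h.py <<'E'
import numpy as np, cv2, pickle
from cell import arm
from scipy.spatial.transform import Rotation as R
def T_tool(s):
    T=np.eye(4);T[:3,:3]=R.from_euler('xyz',s['tool_rot'],degrees=True).as_matrix();T[:3,3]=s['tool_pos'];return T
def snap(name,fn):
    s=arm.observe();d=arm.snapshot(name)
    cv2.imwrite('pics/'+fn+'.png',d['frame'][:,:,::-1])
    if name=='wrist': Twc=T_tool(s)@np.array(d['T_tool_cam'])
    else:
        M=np.eye(4);M[:3,:3]=R.from_rotvec(np.ravel(d['rvec'])).as_matrix();M[:3,3]=np.ravel(d['tvec']);Twc=np.linalg.inv(M)
    c=dict(Twc=Twc,f=200/np.tan(np.radians(d['vertical_fov'])/2),cx=d['cx'],cy=d['cy'],img=d['frame'])
    pickle.dump(c,open('pics/'+fn+'.pkl','wb'));return c
def load(fn): return pickle.load(open('pics/'+fn+'.pkl','rb'))
def ray(c,u,v,z):
    r=c['Twc'][:3,:3]@np.array([(u-c['cx'])/c['f'],(v-c['cy'])/c['f'],1]);o=c['Twc'][:3,3]
    return o+r*(z-o[2])/r[2]
def proj(c,p):
    q=np.linalg.inv(c['Twc'])@np.append(p,1);return q[:2]/q[2]*c['f']+[c['cx'],c['cy']]
E
python3 - <<'E'
from h import *
print(arm.observe())
a=snap('top','top0');b=snap('scene','scene0')
for c in(a,b): print(c['Twc'][:3,3].round(3),c['Twc'][:3,2].round(2),c['f'])
E
```

```text
{'t': 0.0, 'qpos': array([-7.10650838e+01,  1.66859512e+01, -8.82920974e+00,  6.45547743e+01,
        1.74229194e-03,  8.20187710e+01]), 'dq': array([-0.08596979, -0.05685051, -0.05580011, -0.00182673,  0.01224175,
       -0.01576447]), 'joint_efforts': array([ 7.27895276e-04, -5.37145901e+01,  3.31371546e+01,  1.60381902e-02,
       -2.44729963e-04, -1.21428636e-05]), 'tool_pos': array([ 0.23753674, -0.46772295,  0.23077141]), 'tool_rot': array([-1.79930984e+02, -1.14358313e-02,  2.69161373e+01]), 'ft_force': array([-0.68241997,  0.30753166, -0.33561515]), 'moment': array([-0.02850383, -0.04335054, -0.01805673]), 'grasp_force': 0.0, 'grip_width': 0.08579752117696625}
[ 0.195 -0.011  1.726] [ 0.19  0.02 -0.98] 519.9141841637395
[0.88  0.575 1.199] [-0.29 -0.42 -0.86] 510.703707064814
```

View pics/top0.png

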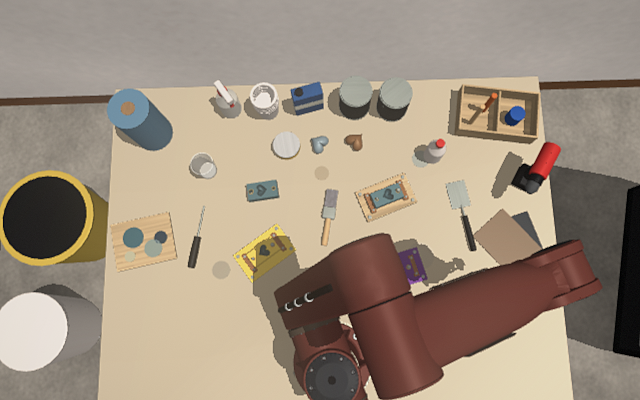

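View pics/scene0.png

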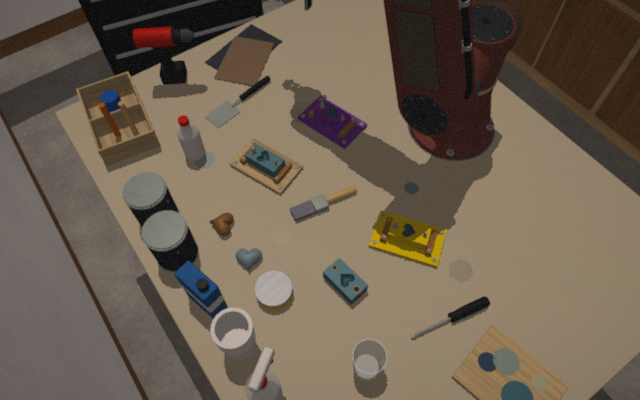

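The top view shows these candidates:
- **Top half:** the teal block at (262,190) is the only loose one.
- **Base:** teal on plywood at (386,197). The purple (410,265) and yellow (263,252) ones are lookalikes and not meant.

In the scene view these are at (345,281) and (265,163). One close crop will check the choice.

Run:
```python
from h import *
a=load('top0');b=load('scene0')
def crop(c,u,v,w=45,h=33): return cv2.resize(c['img'][v-h:v+h,u-w:u+w,::-1],(390,286),interpolation=cv2.INTER_CUBIC)
cv2.imwrite('pics/crop.png',np.vstack([np.hstack([crop(a,262,190),crop(a,386,197)]),np.hstack([crop(b,345,281),crop(b,265,163)])]))
for n,u,v,z in[('top',262,190,.036),('base',386,197,.046),('brush',330,200,.01),('brush2',325,243,.01),('kn',457,183,0),('kn2',472,248,0),('greyh',319,144,.03),('brownh',354,143,.03),('tin',286,145,.035),('cup',203,165,.05),('sq',435,152,.08),('sd',195,266,.01),('sd2',204,208,.01)]: print(n,ray(a,u,v,z).round(3))
```

```text
top [0.56  0.217 0.036]
base [ 0.523 -0.193  0.046]
brush [ 0.525 -0.009  0.01 ]
brush2 [0.381 0.011 0.01 ]
kn [ 0.574 -0.44   0.   ]
kn2 [ 0.353 -0.473  0.   ]
greyh [0.716 0.023 0.03 ]
brownh [ 0.716 -0.096  0.03 ]
tin [0.714 0.135 0.035]
cup [0.648 0.412 0.05 ]
sq [ 0.662 -0.356  0.08 ]
sd [0.316 0.442 0.01 ]
sd2 [0.509 0.416 0.01 ]
```

View pics/crop.png

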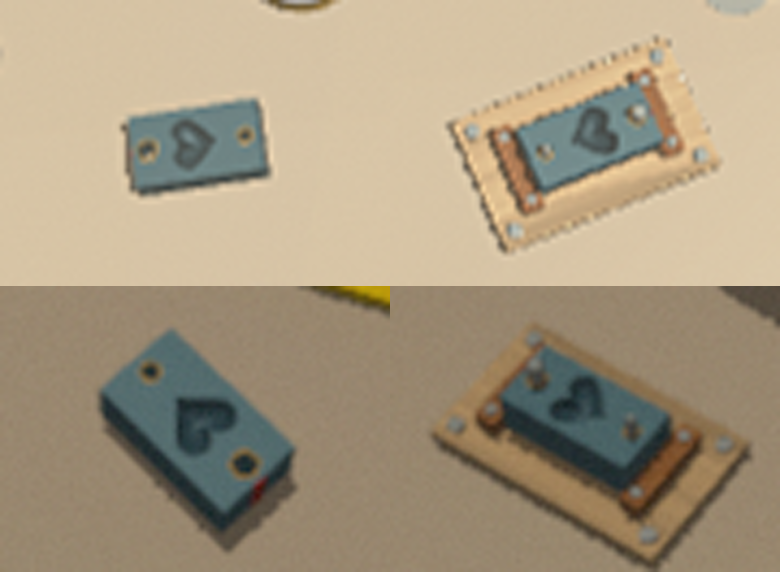

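The crop confirms the teal loose block, with its red stripe and big hole at the left (+y) end. It also confirms the teal base on plywood, with its big pin at the right (-y, +x) end. Next I'll move over the block for a closer look.

```bash
cat >> h.py <<'E'
def go(p,Rw=None,s=None):
    s=s or arm.observe();T=T_tool(s);Rw=T[:3,:3] if Rw is None else Rw
    d=T[:3,:3].T@(np.array(p)-T[:3,3])/.2;r=R.from_matrix(T[:3,:3].T@Rw).as_rotvec(degrees=True)/90
    print('row',d.round(3),r.round(3))
def tool(h,tilt):
    """tool x heading h (deg) when down; then tilted about world axis = horizontal dir h-90 (right of h): tool z swings from down toward heading h by tilt"""
    a=np.radians(h+90);ax=np.array([np.cos(a),np.sin(a),0])
    return R.from_rotvec(-ax*np.radians(tilt)).as_matrix()@R.from_euler('xyz',[180,0,h],degrees=True).as_matrix()
E
python3 -m inch '[[[0.5,-0.4,0.05,0,0,0],[1,-0.78,0.05,0,0,0],[1,-0.78,0.05,0,0,0],[1,-0.78,0.05,0,0,0],[1,-0.78,0.05,0,0,0],[1,-0.78,0.05,0,0,0]]]' 85
python3 -m inch '[[[0.5,-0.4,0,0,0,0],[1,-0.78,0,0,0,0],[1,-0.78,0,0,0,0],[1,-0.78,0,0,0,0],[1,-0.78,0,0,0,0],[1,-0.78,0,0,0,0]]]'
python3 - <<'E'
from h import *
s=arm.observe();print(s['tool_pos'],s['tool_rot'],s['qpos'].round(1))
print(tool(100,0)[:,0],tool(100,30)[:,2]) 
go([.56,.217,.25],tool(100,0))
E
```

```text
t: 0.85
tool_pos: [0.3455, -0.2384, 0.2213]
tool_rot: [180.0, 0.0, 27.0]
ft_force: [-0.1, -0.8, -0.7]
grip_width: 0.0846
grasp_force: 0.0
t: 1.6
tool_pos: [0.4532, -0.0098, 0.221]
tool_rot: [180.0, 0.0, 26.9]
ft_force: [0.1, 0.0, 0.0]
grip_width: 0.085
grasp_force: 0.0
[ 0.45317384 -0.00983106  0.22099749] [1.79999991e+02 4.58989396e-02 2.68881925e+01] [-10.5   9.3 -20.   60.7  -0.  142.6]
[-0.17364818  0.98480775  0.        ] [-0.08682409  0.49240388 -0.8660254 ]
row [ 0.989 -0.77  -0.146] [-0.     0.    -0.812]
```

```bash
python3 -m inch '[[[0.5,-0.38,-0.07,0,0,-0.1],[0.99,-0.77,-0.15,0,0,-0.3],[0.99,-0.77,-0.15,0,0,-0.6],[0.99,-0.77,-0.15,0,0,-0.81],[0.99,-0.77,-0.15,0,0,-0.81],[0.99,-0.77,-0.15,0,0,-0.81],[0.99,-0.77,-0.15,0,0,-0.81],[0.99,-0.77,-0.15,0,0,-0.81],[0.99,-0.77,-0.15,0,0,-0.81],[0.99,-0.77,-0.15,0,0,-0.81]]]'
python3 - <<'E'
from h import *
c=snap('wrist','w1');print(c['Twc'].round(3),c['f'],arm.observe()['qpos'])
E
```

```text
t: 2.85
tool_pos: [0.5602, 0.2174, 0.2513]
tool_rot: [180.0, 0.0, 99.6]
ft_force: [0.2, -0.3, -0.1]
grip_width: 0.0848
grasp_force: 0.0
[[ 0.986  0.162  0.045  0.548]
 [ 0.168 -0.947 -0.274  0.288]
 [-0.001  0.277 -0.961  0.394]
 [ 0.     0.     0.     1.   ]] 321.5296521180982 [ 1.42693867e+01  2.45835188e+01  5.91123742e+00  7.13287016e+01
 -4.79903114e-04  9.45841206e+01]
```

View pics/w1.png

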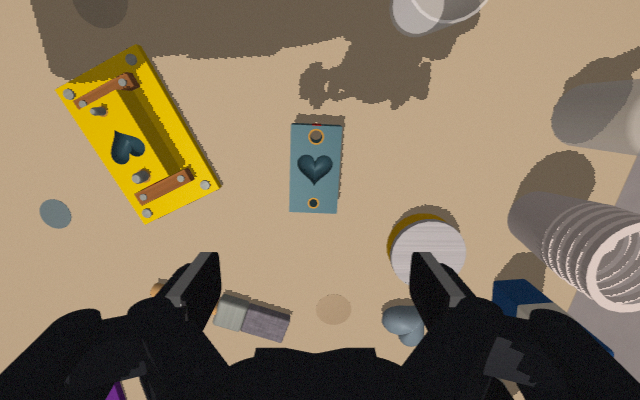

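The wrist view shows the block face at about (290-343,124-213). The big hole is at (316,136) and the small hole at (313,203). I'll measure both holes and the outline.

```bash
cat >> h.py <<'E'
def rings(c,roi,off=None):
    """centroid of orange hole-rims in roi (u0,v0,u1,v1)"""
    u0,v0,u1,v1=roi;hsv=cv2.cvtColor(c['img'][v0:v1,u0:u1],cv2.COLOR_RGB2HSV)
    m=cv2.inRange(hsv,(5,70,60),(28,255,255));n,l,st,ce=cv2.connectedComponentsWithStats(m)
    return [(ce[i]+[u0,v0],st[i]) for i in range(1,n) if st[i][4]>8]
E
python3 - <<'E'
from h import *
c=load('w1')
for r in rings(c,(300,128,333,210)): print(r)
q=c['img'][115:225,280:355];hsv=cv2.cvtColor(q,cv2.COLOR_RGB2HSV)
m=cv2.inRange(hsv,(85,60,70),(110,255,255));cn=max(cv2.findContours(m,0,1)[0],key=cv2.contourArea)
rc=cv2.minAreaRect(cn);bx=cv2.boxPoints(rc)+[280,115];print(bx)
w=[ray(c,*b,.036) for b in bx];print(np.round(w,4),np.mean(w,0))
for i in range(2):print(np.linalg.norm(w[i]-w[i+1]))
B=ray(c,316,136,.036);S=ray(c,313,203,.036);print(B,S,(B+S)/2,np.linalg.norm(B-S),np.degrees(np.arctan2(*(B-S)[1::-1])))
E
```

```text
(array([315.46052632, 135.63815789]), array([  8,   1,  16,  16, 152], dtype=int32))
(array([312.96551724, 202.77586207]), array([ 8, 70, 11, 11, 58], dtype=int32))
[[287.65586281 210.88278961]
 [292.02742958 123.45137024]
 [341.10474396 125.90523529]
 [336.73317719 213.33665466]]
[[0.5354 0.1666 0.036 ]
 [0.5257 0.2661 0.036 ]
 [0.5786 0.2725 0.036 ]
 [0.5926 0.1733 0.036 ]] [0.5580732  0.21961716 0.036     ]
0.09991930638000429
0.05331730253724858
[0.5535428  0.25723163 0.036     ] [0.56306477 0.18111428 0.036     ] [0.55830378 0.21917295 0.036     ] 0.07671061497313414 97.13042708923817
```

Run:
```python
from h import *
s=arm.observe();Rw=tool(97.4,-20);g=np.array([.5581,.2192,.026]);t=g+.019*Rw[:,2]
t[2]=.006
print(t);go(t+[0,0,.09],Rw);print('down',Rw.T@[0,0,-.09]/.2)
```

```text
[0.55893696 0.21275574 0.006     ]
row [-0.023 -0.01   0.777] [ 0.004 -0.222  0.025]
down [ 1.53909064e-01 -1.75302885e-17  4.22861679e-01]
```

```bash
python3 -m inch '[[[-0.01,-0.005,0.3,0.002,-0.1,0.01],[-0.023,-0.01,0.6,0.004,-0.222,0.025],[-0.023,-0.01,0.777,0.004,-0.222,0.025],[-0.023,-0.01,0.777,0.004,-0.222,0.025],[-0.023,-0.01,0.777,0.004,-0.222,0.025],[-0.023,-0.01,0.777,0.004,-0.222,0.025]]]' 85
python3 -m inch '[[[0.07,0,0.2,0,0,0],[0.12,0,0.34,0,0,0],[0.154,0,0.423,0,0,0],[0.154,0,0.423,0,0,0],[0.154,0,0.423,0,0,0]]]'
python3 -c "
from h import *
go([.5589,.2128,.006],tool(97.4,-20));c=snap('wrist','w2');print(arm.observe()['qpos'].round(1))"
```

```text
t: 3.65
tool_pos: [0.5603, 0.2133, 0.0983]
tool_rot: [179.7, 19.9, 97.4]
ft_force: [0.1, -0.5, 0.5]
grip_width: 0.0853
grasp_force: 0.0
t: 4.28
tool_pos: [0.5598, 0.2136, 0.0073]
tool_rot: [179.8, 20.0, 97.5]
ft_force: [0.5, 0.2, 0.1]
grip_width: 0.0849
grasp_force: 0.0
row [-0.001 -0.005  0.007] [ 0.002 -0.     0.001]
[ 24.1  41.7  -6.5  47.5 -19.1 107.5]
```

View pics/w2.png

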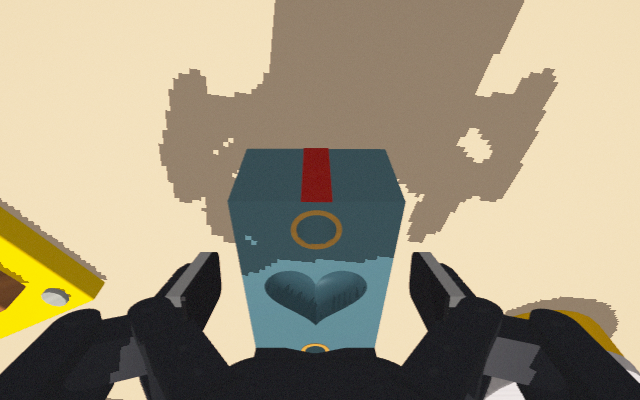

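The block sits centred between the fingers, with the big hole at (316,230) and the red stripe facing the camera. I'll close and lift.

```bash
python3 -m inch '[[[0,0,0,0,0,0],[0,0,0,0,0,0],[0,0,0,0,0,0],[0,0,0,0,0,0],[0,0,0,0,0,0],[0,0,0,0,0,0],[0,0,0,0,0,0],[0,0,0,0,0,0]]]' 30
python3 -m inch '[[[-0.05,0,-0.13,0,0,0],[-0.137,0,-0.376,0,0,0],[-0.171,0,-0.47,0,0,0],[-0.171,0,-0.47,0,0,0],[-0.171,0,-0.47,0,0,0]]]'
python3 -c "
from h import *
s=arm.observe();print(s['qpos'].round(1));T=T_tool(s)
R0=T[:3,:3];p0=T[:3,3]
for a in(30,60,90):
  Rw=tool(97.4,-20+a);g=np.array([.52,.20,.13]);go(g+Rw[:,2]*.019,Rw)
"
```

```text
t: 5.32
tool_pos: [0.5594, 0.2136, 0.0068]
tool_rot: [179.9, 20.0, 97.5]
ft_force: [-1.3, 2.3, 6.2]
grip_width: 0.0549
grasp_force: 64.4
t: 5.95
tool_pos: [0.558, 0.213, 0.1047]
tool_rot: [-179.9, 20.0, 97.6]
ft_force: [-0.8, 0.6, -2.5]
grip_width: 0.0551
grasp_force: 64.3
[ 24.1  35.6  -1.4  58.9 -19.1 107.5]
row [-0.033 -0.197 -0.023] [-0.001  0.333  0.002]
row [ 0.002 -0.197 -0.058] [-0.001  0.667  0.002]
row [ 0.014 -0.197 -0.105] [-0.001  1.     0.001]
```

```bash
python3 -m inch '[[[-0.03,-0.1,-0.01,0,0.1,0],[-0.033,-0.197,-0.023,0,0.22,0],[-0.033,-0.197,-0.023,0,0.333,0],[-0.02,-0.197,-0.035,0,0.45,0],[-0.01,-0.197,-0.045,0,0.56,0],[0.002,-0.197,-0.058,0,0.667,0],[0.006,-0.197,-0.075,0,0.78,0],[0.01,-0.197,-0.09,0,0.89,0],[0.014,-0.197,-0.105,0,1,0],[0.014,-0.197,-0.105,0,1,0],[0.014,-0.197,-0.105,0,1,0],[0.014,-0.197,-0.105,0,1,0]]]'
python3 -c "
from h import *
s=arm.observe();print(s['qpos'].round(1));Rw=tool(97.4,70);go(np.array([.52,.20,.13])+Rw[:,2]*.019,Rw)
snap('scene','s2');snap('wrist','w3')"
```

```text
t: 7.45
tool_pos: [0.5188, 0.2182, 0.1266]
tool_rot: [179.2, -69.8, 98.4]
ft_force: [-0.2, -0.1, -1.9]
grip_width: 0.0548
grasp_force: 64.5
[-15.9  51.1  -7.7  78.4  59.4  38.3]
row [-0.015 -0.006  0.004] [-0.001  0.002  0.004]
```

View pics/s2.png

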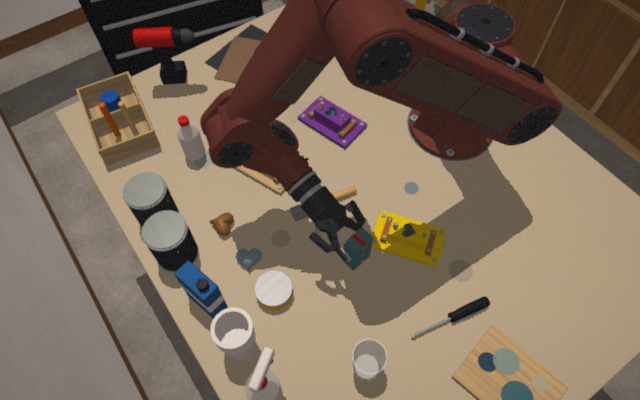

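The scene view shows the block standing upright in the gripper at (355,248), with the arm clear of everything. I'll work out the set-down.

Run:
```python
from h import *
def mk(p,h,M=None):
    T=np.eye(4);T[:3,:3]=R.from_euler('z',h,degrees=True).as_matrix();T[:3,3]=p;return T
G=T_tool(dict(tool_pos=[.5594,.2136,.0068],tool_rot=[179.9,20,97.5]))
Ttb=np.linalg.inv(G)@mk([.5581,.2192,0],97.4);np.save('ttb.npy',Ttb)
B=T_tool(arm.observe())@Ttb;print(B.round(3))
print('lowest',(B@np.array([[-.05,y,z,1] for y in(-.028,.028) for z in(0,.036)]).T)[2])
Rw=R.from_matrix(tool(97.4,70)); 
s=arm.observe();T=T_tool(s)
go([s['tool_pos'][0],s['tool_pos'][1],s['tool_pos'][2]-.05],tool(97.4,70))
```

```text
[[-0.003 -0.991  0.134  0.517]
 [ 0.002 -0.134 -0.991  0.225]
 [ 1.    -0.003  0.003  0.132]
 [ 0.     0.     0.     1.   ]]
lowest [0.08244539 0.08254627 0.08230214 0.08240302]
row [-0.235 -0.001  0.086] [-0.001  0.002  0.004]
```

```bash
python3 -m inch '[[[-0.1,0,0.036,0,0,0],[-0.2,0,0.073,0,0,0],[-0.3,0,0.109,0,0.002,0.002],[-0.367,0,0.133,0,0.002,0.004],[-0.367,0,0.133,0,0.002,0.004],[-0.367,0,0.133,0,0.002,0.004]]]'
python3 -m inch '[[[-0.01,0,0.004,0,0,0],[-0.01,0,0.004,0,0,0],[-0.01,0,0.004,0,0,0]]]'
python3 -c "
from h import *
s=arm.observe();B=T_tool(s)@np.load('ttb.npy');print((B@np.array([[-.05,y,z,1] for y in(-.028,.028) for z in(0,.036)]).T)[2],s['qpos'].round(1))"
```

```text
t: 8.3
tool_pos: [0.5184, 0.2177, 0.046]
tool_rot: [-179.0, -70.2, 96.5]
ft_force: [0.6, -0.2, -2.7]
grip_width: 0.0551
grasp_force: 64.5
t: 8.68
tool_pos: [0.5186, 0.2179, 0.0447]
tool_rot: [-179.2, -70.2, 96.6]
ft_force: [-0.4, -0.6, 2.7]
grip_width: 0.0551
grasp_force: 64.6
[0.00028016 0.00015105 0.00068415 0.00055505] [-16.   58.9  -7.   72.1  59.6  38.2]
```

```bash
python3 -m inch '[[[-0.004,0,0.002,0,0,0],[-0.004,0,0.002,0,0,0],[-0.004,0,0.002,0,0,0]]]'
python3 -m inch '[[[0,0,0,0,0,0],[0,0,0,0,0,0],[0,0,0,0,0,0],[0,0,0,0,0,0],[0,0,0,0,0,0],[0,0,0,0,0,0]]]' 85
python3 -m inch '[[[0,0,-0.1,0,0,0],[0,0,-0.4,0,0,0],[0,0,-0.8,0,0,0],[0,0,-0.9,0,0,0],[0,0,-0.9,0,0,0],[0,0,-0.9,0,0,0]]]'
python3 -c "
from h import *
snap('wrist','w4')"
```

```text
t: 9.05
tool_pos: [0.5186, 0.2179, 0.0447]
tool_rot: [-179.1, -70.3, 96.5]
ft_force: [-3.0, -2.6, 12.1]
grip_width: 0.0551
grasp_force: 65.5
t: 9.8
tool_pos: [0.5184, 0.2179, 0.0435]
tool_rot: [-179.1, -70.2, 96.6]
ft_force: [-0.3, -0.1, 0.9]
grip_width: 0.0852
grasp_force: 0.0
t: 10.55
tool_pos: [0.5404, 0.0505, 0.1042]
tool_rot: [-179.0, -70.2, 96.5]
ft_force: [0.5, 0.6, 0.5]
grip_width: 0.0853
grasp_force: 0.0
```

View pics/w4.png

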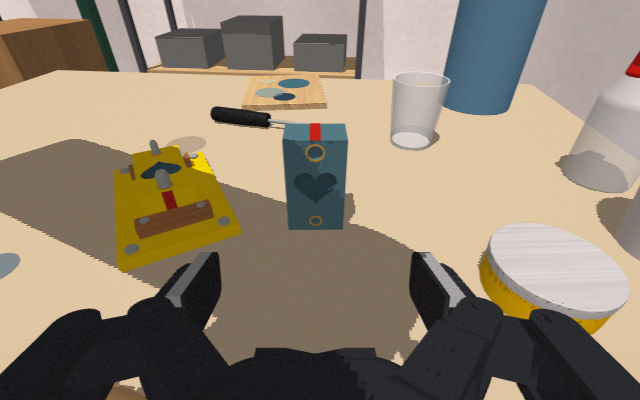

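The block stands upright at (316,180), inner face toward the camera and red end up. Before regrasping I'll measure the base with the wrist camera.

Run:
```python
from h import *
s=arm.observe();p=np.array(s['tool_pos'])
go(p+[0,-.06,.12],tool(100,50));go([.523,-.13,.29],tool(105,25));go([.523,-.193,.27],tool(112,0))
```

```text
row [ 0.464 -0.043 -0.483] [ 0.023 -0.225 -0.017]
row [ 0.573 -0.208 -1.148] [ 0.061 -0.502 -0.061]
row [ 0.373 -0.249 -1.408] [ 0.096 -0.776 -0.143]
```

```bash
python3 -m inch '[[[0.2,-0.02,-0.22,0.01,-0.1,-0.01],[0.464,-0.043,-0.483,0.023,-0.225,-0.017],[0.5,-0.1,-0.75,0.04,-0.35,-0.04],[0.55,-0.16,-1,0.055,-0.46,-0.055],[0.55,-0.16,-1,0.055,-0.5,-0.06],[0.55,-0.16,-1,0.055,-0.5,-0.06]]]'
python3 -c "
from h import *
go([.523,-.193,.27],tool(112,0))"
```

```text
t: 11.35
tool_pos: [0.5291, -0.1017, 0.2771]
tool_rot: [179.5, -25.1, 104.9]
ft_force: [-0.1, 0.4, 0.5]
grip_width: 0.0851
grasp_force: 0.0
row [-0.407 -0.146 -0.153] [ 0.023 -0.278 -0.079]
```

```bash
python3 -m inch '[[[-0.2,-0.07,-0.07,0.01,-0.12,-0.04],[-0.407,-0.146,-0.153,0.023,-0.24,-0.07],[-0.407,-0.146,-0.153,0.023,-0.278,-0.079],[-0.407,-0.146,-0.153,0.023,-0.278,-0.079],[-0.407,-0.146,-0.153,0.023,-0.278,-0.079],[-0.407,-0.146,-0.153,0.023,-0.278,-0.079]]]'
python3 -c "
from h import *
s=arm.observe();print(s['qpos'].round(1));snap('wrist','w5')"
```

```text
t: 12.1
tool_pos: [0.5228, -0.1949, 0.2679]
tool_rot: [-179.8, -0.2, 111.8]
ft_force: [0.5, -0.2, 0.7]
grip_width: 0.0848
grasp_force: 0.0
[-28.   19.6   0.9  71.6   0.   40.2]
```

View pics/w5.png

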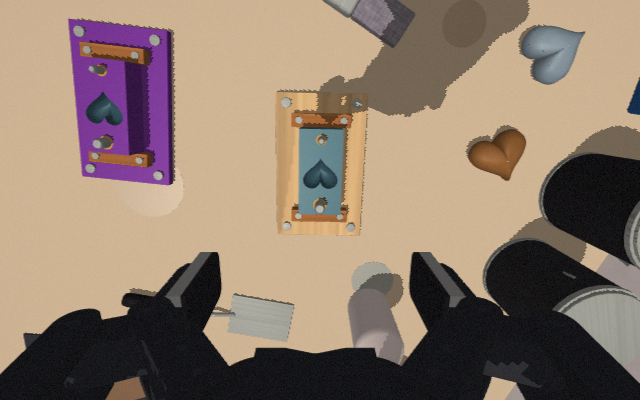

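The base is at about (322,170), with the small pin at (321,139) and the big pin at (320,205). I'll measure it numerically.

Run:
```python
from h import *
c=load('w5')
u0,v0,u1,v1=285,110,360,230
hsv=cv2.cvtColor(c['img'][v0:v1,u0:u1],cv2.COLOR_RGB2HSV)
m=cv2.inRange(hsv,(85,60,70),(110,255,255));m=cv2.morphologyEx(m,cv2.MORPH_OPEN,np.ones((3,3)))
cn=max(cv2.findContours(m,0,1)[0],key=cv2.contourArea)
bx=cv2.boxPoints(cv2.minAreaRect(cn))+[u0,v0];w=[ray(c,*b,.046) for b in bx];print(bx.round(1).tolist(),np.mean(w,0),[np.linalg.norm(w[i]-w[i+1]) for i in range(2)])
for roi in((308,128,335,152),(308,190,335,218)):
    print(rings(c,roi))
    g=c['img'][roi[1]:roi[3],roi[0]:roi[2]].astype(int)
    # grey = low saturation
    sat=cv2.cvtColor(g.astype(np.uint8),cv2.COLOR_RGB2HSV)
    mm=((sat[...,1]<60)&(sat[...,2]>60)).astype(np.uint8)
    hh=sat[...,0];rr=((hh>5)&(hh<28)&(sat[...,1]>=60))
    for y in range(g.shape[0]): print(roi[1]+y,''.join('#' if mm[y,x] else 'o' if rr[y,x] else '.' for x in range(g.shape[1])))
# predicted pixel for hypothesised pose
```

```text
[[300.0, 128.0], [342.0, 128.0], [342.0, 214.0], [300.0, 214.0]] [ 0.52812602 -0.19346033  0.046     ] [np.float64(0.046558505036253445), np.float64(0.10039705701612511)]
[(array([320.47916667, 139.0625    ]), array([ 8,  7, 10, 10, 48], dtype=int32))]
128 ...........................
129 ...........................
130 ...........................
131 ...........................
132 ...........................
133 ...........................
134 .............##............
135 ..........#ooooo#..........
136 .........oooooooo#.........
137 ........#ooo###ooo#........
138 ........ooo#####oo#........
139 .......#oo######oo#........
140 .......#ooo#####oo#........
141 ........ooo#####oo#........
142 ........#oo#####oo#........
143 .........oo#####o#.........
144 ..........oooooo#..........
145 ...........####............
146 ...........................
147 ...........................
148 ...........................
149 ...........................
150 ...........................
151 ...........................
[(array([319.06666667, 202.42222222]), array([ 5,  9, 13,  9, 45], dtype=int32)
[... 263 characters left out ...]
 ...........................
197 ...........................
198 ..........###..............
199 ........#oooooo#...........
200 ......#ooooooooo#..........
201 ......ooo######oo#.........
202 .....#oo#######ooo#........
203 .....ooo########oo#........
204 ....#ooo########oo#........
205 .....oo#########oo#........
206 .....oo#########oo#........
207 .....#o#########oo#........
208 ......o##########..........
209 ......###########..........
210 .......##########..........
211 .......#########...........
212 ........#######............
213 ...........................
214 ooooooo..#.....#########...
215 ooooooooooooooooooooooooooo
216 ooooooooooooooooooooooooooo
217 ooooooooooooooooooooooooooo
```

Run:
```python
from h import *
c=load('w5')
S=ray(c,320.5,139.7,.046);B=ray(c,319.2,205.2,.046);h=np.degrees(np.arctan2(*(B-S)[1::-1]))
print(S,B,(S+B)/2,np.linalg.norm(B-S),h)
# check: pin-top predictions
for P in(S,B): print(proj(c,P+[0,0,.016]))
# standing block, from w4: predicted corner pixels vs. model
c=load('w4');Bk=T_tool(dict(tool_pos=[.5186,.2179,.0447],tool_rot=[-179.1,-70.2,96.6]))@np.load('ttb.npy')
print(Bk.round(4))
for x,z in((.038,.036),(-.038,.036)): print(proj(c,(Bk@[x,0,z,1])[:3]))
for x in(.05,-.05):
  for y in(-.028,.028): print(x,y,proj(c,(Bk@[x,y,.036,1])[:3]))
print(rings(c,(300,135,335,230)))
```

```text
[ 0.51348674 -0.15904326  0.046     ] [ 0.54097332 -0.23057223  0.046     ] [ 0.52723003 -0.19480774  0.046     ] 0.07662836077461277 -68.97962370065207
[320.68522035 141.11019116]
[319.31986631 209.28721779]
[[ 0.0081 -0.9913  0.1312  0.5172]
 [-0.0025 -0.1312 -0.9913  0.2246]
 [ 1.      0.0077 -0.0035  0.0504]
 [ 0.      0.      0.      1.    ]]
[316.05252004 152.63586743]
[315.84431666 220.31991613]
0.05 -0.028 [349.31489842 139.90162878]
0.05 0.028 [282.85965163 139.90741326]
-0.05 -0.028 [343.10794801 229.31542018]
-0.05 0.028 [288.51931985 229.33966095]
[(array([314.6484375, 152.3984375]), array([  5,   9,  20,  18, 128], dtype=int32)), (array([315.17241379, 220.53448276]), array([ 9, 81, 13, 10, 58], dtype=int32))]
```

The model matches the pictures to about 1 px (under 1 mm). The base centre is (0.527,-0.195) with heading -69°. Next I'll regrasp from the other side.

Run:
```python
from h import *
go([.51,0,.30]);go([.50,.16,.31],tool(105,-15))
```

```text
row [ 0.93   0.303 -0.157] [0. 0. 0.]
row [ 1.691  0.554 -0.206] [ 0.008 -0.168  0.076]
```

```bash
python3 -m inch '[[[0.3,0.1,-0.15,0,0,0],[0.6,0.2,-0.16,0,0,0],[0.93,0.303,-0.16,0,0,0],[0.93,0.303,-0.16,0,0,0],[0.93,0.303,-0.16,0,0,0],[0.93,0.303,-0.16,0,0,0]]]'
python3 -c "
from h import *
go([.50,.16,.31],tool(103,-15));go([.50,.30,.27],tool(97.5,-35))"
```

```text
t: 12.9
tool_pos: [0.5102, -0.001, 0.3007]
tool_rot: [-179.8, -0.1, 111.8]
ft_force: [0.5, 0.1, -0.1]
grip_width: 0.085
grasp_force: 0.0
row [ 0.766  0.252 -0.046] [ 0.011 -0.167  0.097]
row [1.416 0.512 0.154] [ 0.047 -0.387  0.154]
```

```bash
python3 -m inch '[[[0.3,0.1,-0.03,0,-0.06,0.03],[0.6,0.2,-0.046,0.01,-0.12,0.07],[0.9,0.31,-0.03,0.02,-0.2,0.11],[1,0.36,0,0.03,-0.26,0.13],[1,0.36,0,0.03,-0.26,0.13],[1,0.36,0,0.03,-0.26,0.13],[1,0.36,0,0.03,-0.26,0.13]]]'
python3 - <<'E'
from h import *
s=arm.observe();print(s['qpos'].round(1))
Rw=tool(97.5,-55);g=np.array([.5196,.2068,.050]);t=g+.023*Rw[:,2];print(t)
go([.50,.31,.24],Rw);go(t-.12*Rw[:,2],Rw)
E
```

```text
t: 13.78
tool_pos: [0.5028, 0.2109, 0.3018]
tool_rot: [-179.6, 23.4, 99.9]
ft_force: [-0.6, -0.8, -0.1]
grip_width: 0.0851
grasp_force: 0.0
[ 27.9  24.8   9.6  82.8 -22.1 109.6]
[0.52205918 0.18812069 0.03680774]
row [0.573 0.073 0.088] [ 0.013 -0.351  0.022]
row [0.722 0.101 0.755] [ 0.013 -0.351  0.022]
```

```bash
python3 -m inch '[[[0.3,0.04,0.03,0,-0.08,0],[0.573,0.073,0.088,0.01,-0.18,0.01],[0.573,0.073,0.088,0.013,-0.29,0.02],[0.573,0.073,0.088,0.013,-0.351,0.022],[0.65,0.085,0.4,0.013,-0.351,0.022],[0.722,0.101,0.755,0.013,-0.351,0.022],[0.722,0.101,0.755,0.013,-0.351,0.022],[0.722,0.101,0.755,0.013,-0.351,0.022],[0.722,0.101,0.755,0.013,-0.351,0.022]]]'
python3 - <<'E'
from h import *
s=arm.observe();print(s['qpos'].round(1));Rw=tool(97.5,-55)
go([.5221,.1881,.0368],Rw);c=snap('wrist','w6')
Bk=T_tool(dict(tool_pos=[.5186,.2179,.0447],tool_rot=[-179.1,-70.2,96.6]))@np.load('ttb.npy')
for x in(.05,-.05):
  for y in(-.028,.028): print(x,y,proj(c,(Bk@[x,y,0,1])[:3]),proj(c,(Bk@[x,y,.036,1])[:3]))
print(proj(c,(Bk@[.038,0,0,1])[:3]),rings(c,(250,100,390,350)))
E
```

```text
t: 14.9
tool_pos: [0.5093, 0.288, 0.1076]
tool_rot: [179.8, 54.9, 97.5]
ft_force: [0.5, 0.1, -0.4]
grip_width: 0.0852
grasp_force: 0.0
[ 43.6  60.7  27.2  96.4 -41.6 141.6]
row [ 0.001 -0.004  0.616] [ 0.003 -0.001  0.   ]
0.05 -0.028 [356.1319704  261.31819093] [350.43935237 267.65718048]
0.05 0.028 [274.36899725 261.97896074] [279.63696126 268.23772112]
-0.05 -0.028 [349.79441862 132.87708994] [345.49387958 153.78313137]
-0.05 0.028 [278.44155697 133.28193231] [282.63320237 154.16438521]
[315.12772213 244.27299776] [(array([369.38461538, 113.53846154]), array([116,  11,   7,   7,  13], dtype=int32)), (array([364.54545455, 118.36363636]), array([111,  15,   7,   6,  11], dtype=int32)), (array([334.91666667, 120.75      ]), array([83, 16,  4,  9, 12], dtype=int32)), (array([320. , 120.1]), array([67, 18,  7,  6, 10], dtype=int32)), (array([300.8, 123.4]), array([48, 22,  7,  4, 10], dtype=int32)), (array([308.83333333, 124.75      ]), array([57, 23,  5,  6, 12], dtype=int32)), (array([314.1826087 , 145.79130435]), array([ 56,  38,  17,  16, 115], dtype=int32)), (array([368.10791367, 211.36330935]), array([104, 106,  31,  11, 278], dtype=int32)), (array([251.38, 217.7 ]), array([  0, 111,   4,  14,  50], dtype=int32)), (array([263.79487179, 238.78062678]), array([  0, 131,  25,  20, 351], dtype=int32)), (array([314.35689046, 244.2155477 ]), array([ 52, 131,  25,  23, 283], dtype=int32)), (array([387.45614035, 241.45614035]), array([135, 134,   5,  16,  57], dtype=int32)), (array([374.01494886, 281.59795437]), array([ 106,  159,   34,   62, 1271], dtype=int32)), (array([259.83333333, 266.57142857]), array([  0, 165,  19,   4,  42], dtype=int32)), (array([314.875, 268.125]), array([ 58, 168,  15,   2,  16], dtype=int32))]
```

View pics/w6.png

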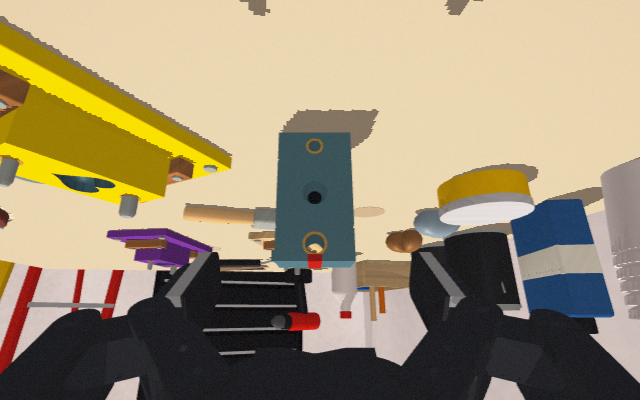

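The block's back shows red end up, with the big hole at (314,244) against a predicted (315,244). I'll advance and grip.

```bash
python3 -m inch '[[[0,-0.003,0.15,0.003,0,0],[0,-0.003,0.3,0.003,0,0],[0,-0.003,0.45,0.003,0,0],[0.001,-0.003,0.57,0.003,0,0],[0.001,-0.003,0.616,0.003,0,0],[0.001,-0.003,0.616,0.003,0,0],[0.001,-0.003,0.616,0.003,0,0]]]' 85
python3 -m inch '[[[0,0,0,0,0,0],[0,0,0,0,0,0],[0,0,0,0,0,0],[0,0,0,0,0,0],[0,0,0,0,0,0],[0,0,0,0,0,0],[0,0,0,0,0,0],[0,0,0,0,0,0]]]' 30
python3 - <<'E'
from h import *
s=arm.observe();print(s['qpos'].round(1))
Bk=T_tool(dict(tool_pos=[.5186,.2179,.0447],tool_rot=[-179.1,-70.2,96.6]))@np.load('ttb.npy')
Bk[:3,:3]=R.align_vectors([[0,0,1],Bk[:3,2]*[1,1,0]],[[1,0,0],[0,0,1]])[0].as_matrix()
Bk[2,3]=.05
T=np.linalg.inv(T_tool(s))@Bk;np.save('ttb2.npy',T);print(Bk.round(4),T.round(4))
T=T_tool(s);p=T[:3,3]
go(p+[0,0,.14],T[:3,:3])
E
```

```text
t: 15.82
tool_pos: [0.5215, 0.1882, 0.035]
tool_rot: [-179.8, 55.0, 97.7]
ft_force: [0.2, 0.2, -0.0]
grip_width: 0.0847
grasp_force: 0.0
t: 16.82
tool_pos: [0.5214, 0.1873, 0.0346]
tool_rot: [-179.7, 55.1, 97.7]
ft_force: [-0.1, 2.7, 5.6]
grip_width: 0.0554
grasp_force: 62.2
[ 36.5  57.7   8.5  75.7 -45.8 134. ]
[[ 0.     -0.9914  0.1312  0.5172]
 [ 0.     -0.1312 -0.9914  0.2246]
 [ 1.      0.     -0.      0.05  ]
 [ 0.      0.      0.      1.    ]] [[-8.199e-01  2.000e-03 -5.725e-01  8.800e-03]
 [-2.900e-03 -1.000e+00  6.000e-04  7.000e-04]
 [-5.725e-01  2.200e-03  8.199e-01 -3.950e-02]
 [ 0.000e+00  0.000e+00  0.000e+00  1.000e+00]]
row [-0.574 -0.002 -0.401] [0. 0. 0.]
```

```bash
python3 -m inch '[[[-0.1,0,-0.07,0,0,0],[-0.35,0,-0.245,0,0,0],[-0.574,0,-0.4,0,0,0],[-0.574,0,-0.4,0,0,0],[-0.574,0,-0.4,0,0,0]]]'
cat >> h.py <<'E'
def goal(h,x,y,dz):
    T=np.load('ttb2.npy');T[1,3]=0
    Rt=np.array([[-np.cos(a:=np.arctan2(-T[2,0],-T[0,0])),0,-np.sin(a)],[0,-1,0],[-np.sin(a),0,np.cos(a)]]);T[:3,:3]=Rt
    G=np.eye(4);G[:3,:3]=R.from_euler('xyz',[180,0,h],degrees=True).as_matrix();G[:3,3]=[x,y,.082+dz]
    return G@np.linalg.inv(T)
E
python3 - <<'E'
from h import *
G=goal(-69,.5272,-.1948,.06);print(G.round(4))
p=arm.observe()['tool_pos'];print(p)
def mid(p,t,h): Rw=tool(h,t);go(p,Rw)
mid([.515,.12,.19],-25,100);mid([.51,.02,.19],5,104)
E
```

```text
t: 17.45
tool_pos: [0.5214, 0.1869, 0.1744]
tool_rot: [-179.7, 55.0, 97.7]
ft_force: [-0.0, -0.2, -2.7]
grip_width: 0.0553
grasp_force: 62.1
[[-0.2938  0.9336 -0.2052  0.5217]
 [ 0.7654  0.3584  0.5345 -0.1804]
 [ 0.5725 -0.     -0.8199  0.1046]
 [ 0.      0.      0.      1.    ]]
[0.5214182  0.18691569 0.17435677]
row [-0.252 -0.075  0.224] [-0.02   0.334 -0.02 ]
row [-0.534 -0.165  0.628] [-0.034  0.666 -0.068]
```

```bash
python3 -m inch '[[[-0.08,-0.02,0.07,0,0.1,0],[-0.16,-0.05,0.15,-0.01,0.22,-0.01],[-0.252,-0.075,0.224,-0.02,0.334,-0.02],[-0.34,-0.1,0.36,-0.025,0.45,-0.035],[-0.44,-0.14,0.5,-0.03,0.56,-0.05],[-0.534,-0.165,0.628,-0.034,0.666,-0.068],[-0.534,-0.165,0.628,-0.034,0.666,-0.068],[-0.534,-0.165,0.628,-0.034,0.666,-0.068],[-0.534,-0.165,0.628,-0.034,0.666,-0.068]]]'
python3 - <<'E'
from h import *
G=goal(-69,.5272,-.1948,.06);go(G[:3,3],G[:3,:3]);print(arm.observe()['qpos'].round(1))
E
```

```text
t: 18.58
tool_pos: [0.5096, 0.0217, 0.1892]
tool_rot: [-179.9, -4.9, 104.2]
ft_force: [-0.5, -0.3, -2.0]
grip_width: 0.0557
grasp_force: 62.6
row [-1.027 -0.188  0.336] [ 0.025  0.333 -0.073]
[ -8.7  17.9 -13.8  60.4   4.5  67.1]
```

```bash
python3 -m inch '[[[-0.25,-0.05,0.02,0.005,0.08,-0.02],[-0.5,-0.1,0.1,0.01,0.16,-0.04],[-0.75,-0.14,0.2,0.02,0.25,-0.06],[-1,-0.188,0.32,0.025,0.333,-0.073],[-1,-0.188,0.32,0.025,0.333,-0.073],[-1,-0.188,0.32,0.025,0.333,-0.073],[-1,-0.188,0.32,0.025,0.333,-0.073]]]'
python3 - <<'E'
from h import *
G=goal(-69,.5272,-.1948,.025);go(G[:3,3],G[:3,:3]);print(arm.observe()['qpos'].round(1));snap('wrist','w7')
G=goal(-69,.5272,-.1948,.060);go(G[:3,3],G[:3,:3])
s=arm.observe();T=T_tool(s);print(np.abs(s['dq']).max(),T[:3,3])
E
```

```text
t: 19.45
tool_pos: [0.5219, -0.1753, 0.1119]
tool_rot: [179.7, -34.7, 111.2]
ft_force: [0.2, -0.0, -1.0]
grip_width: 0.0557
grasp_force: 62.6
row [-0.14  -0.011  0.161] [0.002 0.003 0.002]
[-36.8  48.4  16.1  88.   17.8  27.2]
row [-0.04  -0.01   0.019] [0.002 0.003 0.002]
0.5009650648786427 [ 0.52192438 -0.1755761   0.11226927]
```

```bash
python3 -m inch '[[[-0.07,-0.01,0.08,0.002,0.003,0.002],[-0.14,-0.011,0.161,0.002,0.003,0.002],[-0.14,-0.011,0.161,0.002,0.003,0.002],[-0.14,-0.011,0.161,0.002,0.003,0.002],[-0.14,-0.011,0.161,0.002,0.003,0.002]]]'
python3 - <<'E'
from h import *
G=goal(-69,.5272,-.1948,.025);go(G[:3,3],G[:3,:3]);print(arm.observe()['qpos'].round(1));c=snap('wrist','w8')
Ttb=np.linalg.inv(goal(-69,0,0,0))@np.block([[R.from_euler('xyz',[180,0,-69],degrees=True).as_matrix(),np.array([[0],[0],[.082]])],[np.array([[0,0,0,1.]])]])
B=T_tool(arm.observe())@Ttb;print(B.round(4))
for x in(.038,-.038): print(proj(c,(B@[x,0,0,1])[:3]))
print([r for r in rings(c,(240,120,400,350)) if r[1][4]>40])
# pins predicted
for S in([.51349,-.15904,.062],[.54097,-.23057,.062]): print('pin',proj(c,S))
E
```

```text
t: 20.12
tool_pos: [0.5205, -0.1822, 0.0669]
tool_rot: [-179.8, -35.2, 110.7]
ft_force: [0.2, -0.2, -2.4]
grip_width: 0.0552
grasp_force: 62.7
row [ 0.013  0.009 -0.007] [-0.    -0.003 -0.002]
[-37.3  51.6  15.1  84.5  17.6  27. ]
[[ 0.3555 -0.9347 -0.0039  0.5262]
 [-0.9346 -0.3556  0.0034 -0.1968]
 [-0.0045  0.0024 -1.      0.1043]
 [ 0.      0.      0.      1.    ]]
[316.9556572 409.5679044]
[316.69168278 188.23688225]
[(array([289.79656863, 131.00980392]), array([ 19,   0,  56,  30, 408], dtype=int32)), (array([325.41176471, 143.94320487]), array([ 62,   0,  52,  40, 493], dtype=int32)), (array([358.33951763, 134.99072356]), array([ 93,   0,  52,  36, 539], dtype=int32)), (array([395.0989011 , 131.97802198]), array([148,   0,  12,  24,  91], dtype=int32)), (array([276.45033113, 145.35099338]), array([ 23,   9,  26,  31, 151], dtype=int32)), (array([392.04552846, 197.56829268]), array([ 131,   17,   29,  117, 1230], dtype=int32)), (array([293.40277778, 153.33333333]), array([44, 26, 18, 14, 72], dtype=int32)), (array([365.05660377, 155.24528302]), array([117,  29,  18,  11,  53], dtype=int32)), (array([242.66555184, 200.65886288]), array([  0,  46,   8,  78, 299], dtype=int32)), (array([314.91871921, 187.28325123]), array([ 59,  52,  33,  31, 406], dtype=int32))]
pin [319.4867644 214.2570461]
pin [320.73434862 379.21983209]
```

View pics/w8.png

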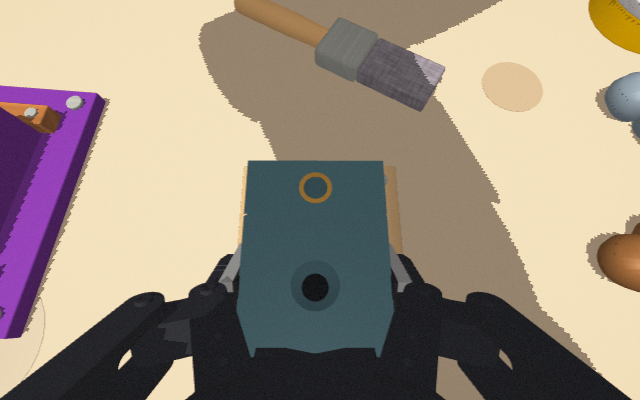

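The wrist view shows the block inner face down above the base, with the small hole at (315,187) against a predicted (317,188), so a camera bias of about 0.7 mm sideways. I'll correct for that and go down to just above the pins.

Run:
```python
from h import *
G=goal(-69,.5279,-.1945,.020);go(G[:3,3],G[:3,:3])
```

```text
row [-0.001  0.012  0.013] [-0.    -0.003 -0.002]
```

```bash
python3 -m inch '[[[-0.001,0.012,0.013,0,-0.003,-0.002],[-0.001,0.012,0.013,0,-0.003,-0.002],[-0.001,0.012,0.013,0,-0.003,-0.002],[-0.001,0.012,0.013,0,-0.003,-0.002],[-0.001,0.012,0.013,0,-0.003,-0.002]]]'
python3 - <<'E'
from h import *
for dz in(.02,.011,.004,0):
  G=goal(-69,.5279,-.1945,dz);go(G[:3,3],G[:3,:3])
E
```

```text
t: 20.8
tool_pos: [0.5221, -0.18, 0.0643]
tool_rot: [-179.9, -35.0, 110.9]
ft_force: [-0.1, -0.7, -2.1]
grip_width: 0.0551
grasp_force: 62.7
row [-0.     0.001 -0.002] [-0.    -0.    -0.001]
row [-0.026  0.001  0.035] [-0.    -0.    -0.001]
row [-0.046  0.001  0.064] [-0.    -0.    -0.001]
row [-0.057  0.001  0.08 ] [-0.    -0.    -0.001]
```

```bash
python3 -m inch '[[[-0.009,0,0.012,0,0,0],[-0.018,0.001,0.024,0,0,0],[-0.026,0.001,0.035,0,0,0],[-0.026,0.001,0.035,0,0,0],[-0.026,0.001,0.035,0,0,0]]]'
python3 - <<'E'
from h import *
for dz in(.011,.006,.002,0):
  G=goal(-69,.5279,-.1945,dz);go(G[:3,3],G[:3,:3])
print(arm.observe()['moment'])
E
```

```text
t: 21.42
tool_pos: [0.5223, -0.1801, 0.0556]
tool_rot: [-179.9, -35.0, 110.9]
ft_force: [0.3, 0.4, -2.1]
grip_width: 0.0551
grasp_force: 62.7
row [-0.  0.  0.] [-0.    -0.    -0.001]
row [-0.014  0.     0.02 ] [-0.    -0.    -0.001]
row [-0.026  0.     0.037] [-0.    -0.    -0.001]
row [-0.032  0.     0.045] [-0.    -0.    -0.001]
[-0.74237228 -0.30072987  0.00480639]
```

It is 5 mm onto the pins with no contact force, so I'll keep going.

```bash
python3 -m inch '[[[-0.014,0,0.02,0,0,0],[-0.026,0,0.037,0,0,0],[-0.03,0,0.042,0,0,0],[-0.032,0,0.045,0,0,0],[-0.032,0,0.045,0,0,0],[-0.032,0,0.045,0,0,0]]]'
python3 - <<'E'
from h import *
for dz in(0,-.001,-.002):
  G=goal(-69,.5279,-.1945,dz);go(G[:3,3],G[:3,:3])
E
```

```text
t: 22.18
tool_pos: [0.5223, -0.18, 0.0457]
tool_rot: [-179.9, -35.0, 110.9]
ft_force: [-2.4, -0.5, 8.9]
grip_width: 0.0556
grasp_force: 63.6
row [-0.003  0.     0.004] [-0.    -0.001 -0.001]
row [-0.006  0.     0.008] [-0.    -0.001 -0.001]
row [-0.009  0.     0.012] [-0.    -0.001 -0.001]
```

```bash
python3 -m inch '[[[-0.004,0,0.006,0,0,0],[-0.004,0,0.006,0,0,0],[-0.004,0,0.006,0,0,0]]]'
python3 -c "
from h import *
G=goal(-69,.5279,-.1945,0);go(G[:3,3],G[:3,:3])"
```

```text
t: 22.55
tool_pos: [0.5223, -0.18, 0.0456]
tool_rot: [-180.0, -35.0, 110.9]
ft_force: [-4.5, -1.3, 20.8]
grip_width: 0.0555
grasp_force: 64.5
row [-0.003  0.     0.004] [ 0.    -0.001 -0.001]
```

Contact is stiff at about 1 mm from the predicted seat, so it reads as flush. I'll release and back off along the tool axis.

```bash
python3 -m inch '[[[0.003,0,-0.004,0,0,0],[0.003,0,-0.004,0,0,0],[0.003,0,-0.004,0,0,0],[0.003,0,-0.004,0,0,0],[0.003,0,-0.004,0,0,0],[0.003,0,-0.004,0,0,0]]]' 85
python3 -m inch '[[[0,0,-0.1,0,0,0],[0,0,-0.4,0,0,0],[0,0,-0.8,0,0,0],[0,0,-0.8,0,0,0],[0,0,-0.8,0,0,0]]]'
python3 - <<'E'
from h import *
c=snap('wrist','w9')
G=np.eye(4);G[:3,:3]=R.from_euler('xyz',[180,0,-69],degrees=True).as_matrix();G[:3,3]=[.5272,-.1948,.082]
for x in(.038,-.038): print(proj(c,(G@[x,0,0,1])[:3]))
print([r for r in rings(c,(290,90,350,330)) if 40<r[1][4]<900])
b=load('scene0');d=snap('scene','s9')['img'];t=snap('top','t9')['img']
cr=lambda i,u,v,w,h:cv2.resize(i[v-h:v+h,u-w:u+w,::-1],(400,300),interpolation=cv2.INTER_CUBIC)
cv2.imwrite('pics/fin.png',np.hstack([cr(c['img'],320,170,160,120),cr(d,265,163,48,36)]))
E
```

```text
t: 23.3
tool_pos: [0.5224, -0.1801, 0.044]
tool_rot: [-179.9, -35.0, 110.9]
ft_force: [-0.3, 0.0, 0.3]
grip_width: 0.0851
grasp_force: 0.0
t: 23.92
tool_pos: [0.5558, -0.2666, 0.1754]
tool_rot: [180.0, -34.8, 110.9]
ft_force: [0.3, 0.1, -0.9]
grip_width: 0.085
grasp_force: 0.0
[314.72923951 226.72492189]
[314.70690426 142.16576411]
[(array([314.38202247, 141.29213483]), array([17, 45, 16, 14, 89], dtype=int32)), (array([348.39726027, 173.15068493]), array([ 57,  51,   3,  80, 146], dtype=int32)), (array([313.75182482, 224.75912409]), array([ 14, 126,  22,  19, 137], dtype=int32))]
```

View pics/fin.png

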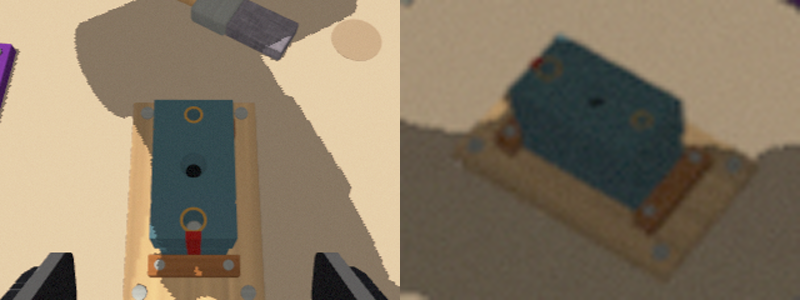

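The closing picture shows the halves closed flush and level. The back hole rings are where predicted, and the red stripes are at the same end. Handing in.

```bash
python3 -c "
from cell import arm
print(arm.sign_off())"
```

```text
the job is handed in; nothing more can be done
None
```

I turned the top half over in two steps (setting it down once on its end to change grip), closed it on both pins until it seated firmly (about 20 N), released it and handed the job in at about 24 s; the last pictures show it flush and level, but sign-off returned no verdict.

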